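# Gauge shot with the spring impact tester

### The arm

A 6-joint arm with a two-finger parallel gripper is mounted at the origin on the work surface. World frame = base frame: x ahead of the robot, y to its left, z up, the work surface at z = 0. Lengths are in m, angles in degrees, forces in N, time in s.
With the tool pointing down it reaches from about 0.325 to 0.775 m from the base axis. Payload 9.3 kg.
Tool frame: the origin (TCP) lies at the very end of the fingers, on their centre line; the grasp point (between the pads) lies 19 mm behind it; x points along the fingers, y is the direction in which the jaws open and shut, and the axes are right-handed (so a half turn about x gives the same grasp; the last joint's range is limited). The gripper opens to 85 mm and grips with 20 to 120 N. Pads are 22 mm wide; open, the fingers measure 114 mm over their backs; the gripper's body (76 mm by 85 mm) begins 54 mm behind the grasp point. The pads swing forward as they close: fully open they stand 13 mm farther back than shut.
Start: joints at [-79.103, 14.817, 1.232, 76.415, 0, 81.257], TCP at [0.185, -0.518, 0.231] pointing down, gripper open.
Joint ranges: [-174.27, 174.27], [-52.1, 104.24], [-59.71, 78.15], [-110.17, 111.67], [-87.03, 83.33], [-180, 180]. Speed limits (degrees/s): [127.2, 127.2, 159.86, 180, 180, 180].

### API

Orientations are given as [roll, pitch, yaw] about the fixed x, y, z axes, in that order (R = Rz(yaw) Ry(pitch) Rx(roll)).
In Python, from bench import ctrl gives the robot as it stands.
- The arm moves only by the shell command python3 -m creep 'ROWS' [OPENING]. ROWS is JSON, a list of rows, each an object of numbers: "x", "y", "z": the shift along the tool's x, y, z in units of 30 mm (1.0 is 30 mm); "roll": the turn about the tool's x in units of 8 degrees (1.0 is 8 degrees). A call has 1 to 5 rows; each row shifts and turns the commanded pose from where the row before left it, along the tool's axes as they then stand; what a row does not reach is not made up. A row lasts 1/10 s, in which the tool goes at most 50 mm and 8.59 degrees, less where a joint would pass 70% of its speed; a pose out of reach is approached as far as the arm can. A call is refused whole if a number of a shift passes 1 or a number of a turn 1, either way. A call with a gripper value outside its range is refused whole. OPENING is the closure in counts, from 0 (fully open) to 255 (shut), set as the call begins (- or left out, the last holds). The fingers move at their own pace and stop on an object; the grip force is fixed at half the most. Time passes only in rows, so rows that do not move let the fingers close. It gives the time, the measured TCP pose, the force and the opening at its end, in the units of the state.
- ctrl.read_state(): the state, without advancing time (a new reading comes with each control period).
- ctrl.read_camera(name): name is "scene" or "top" or "wrist"; returns the picture (480x640x3 uint8, blue, green, red); there is no depth.
- ctrl.get_calibration(name): a dict with "fov_y" (degrees; the focal length in pixels is half the picture's height over the tangent of half this angle, whatever the lens; pixels are square), "cx", "cy" (the principal point, pixels), "dist_coeffs" ([k1, k2, p1, p2, k3] as OpenCV has them; the pictures are not rectified), "R" (3x3) and "t" (3): a world point X has camera coordinates R X + t; the wrist camera has in their place "T_tool_cam" (4x4, takes a point from camera to tool coordinates, whose origin is the TCP and whose axes are the tool frame's). Camera axes: x right, y down, z forward; pixel columns grow to the right and rows downward; lengths in m; the calibration is good to about 2 mm. A picture is of the moment at which its call begins: read the wrist's pose just before it. get_calibration takes no time and is no camera call.
- ctrl.job_done(): hands the job in, once; it reports no verdict.
Trained networks look in the newest picture that a camera, given by its name, has taken for a name from the list of things; names that differ only in an ending like _2 or _b are one class to them, and where a whole thing is asked for, a point or a joint stands for the part that bears it (a point fixed in the world has none). Each returns a list of dicts, best first, with "conf" (0 to 1); they miss things now and then, are a little off and sometimes report something else, mostly with a low value. They report only what shows in the picture. A call takes as long as a camera call.
- ctrl.silhouettes(camera, label): "pixels" (480x640 bool, what is visible of it).
- ctrl.tip_of(camera, label): "xyz" ([x, y, z] in m, in world coordinates, good to about 4 mm: a listed point, or the origin of a listed thing).
The state is a dict: "time_s": time; "joint_pos": joint angles; "joint_vel": joint speeds; "joint_torque": joint torques, N m; "eef_pos": TCP position; "eef_rot": TCP orientation; "ft_force": force on the tool from outside, world axes, zero at the start; "wrist_torque": the same for the moment, N m; "finger_gap": finger opening in m.
Only numpy, scipy, OpenCV 4.12 (cv2) and the standard library are available. Lean on these libraries where they do the work, as an engineer would, in place of code of your own. Each camera call takes 0.05 s, during which the arm holds its last target.

### The job

Take a gauge shot with the spring impact tester, the one of the two slides that has a round trip button on its rear block: pull its upright black-knobbed handle back towards the button until the catch holds the striker by itself, and let go of it. Then press the trip button down so that the striker flies forward and knocks the brass gauge rod out of the gauge block, and take the hand away.

Things in the scene. Friction and masses are not known exactly. Their poses are not given: they have to be found in the camera images.
- tester: Impact tester, bolted down: dark steel base 310 x 110 x 14 mm; a carriage (top 66 mm up) slides along it between the rear block (button) and gauge block. Apart from knob and button nothing is over 80 mm high. Origin: on the table, about mid-base. x points in the firing direction, to the gauge block; z up. The plain slide beside it, with a shorter knob and no button, plays no part.
- handle (a point): Centre of the handle's black knob: upright cylinder 22 mm in diameter, 45 mm tall, top 150 mm above the table, on a 14 mm steel stem on the striker carriage. At rest it is 35 mm ahead (+x) of the tester's origin; it moves with the carriage and is drawn straight back, along the tester's -x, towards the button.
- trip_button (a point): Centre of the top face of the trip button: dark steel mushroom 30 mm in diameter, face 104 mm above the table, 143 mm behind the resting handle (88 mm when caught). Pressed straight down it moves 13 mm to its stop against a 3 to 6 N spring; the catch lets go after 6 to 9 mm, at about 7 N. Springs back up. It also dips while the catch passes on drawing.
- striker (a joint): How far the striker is drawn back, m: 0 at rest, touching the gauge rod. A spring pulls it forward, 3 N at rest, 12 N fully drawn; between 20 and 50 mm the catch's ramp adds up to 6 N. The catch drops in beyond 58 mm; the stop is at 68 mm. Let go then, it stays held at about 55 mm. After a shot it rests near -0.006.
- gauge_rod (a joint): How far the brass gauge rod has been knocked forward out of the gauge block, m: 0 at the start, 0.022 at its stop. Rod 10 mm thick, 48 mm above the table, its 22 mm head facing the striker. It is stiff (4 N), stays where it is left and is driven by the striker's blow.

How it is judged:
By the outcome, as a careful person would: the job done as asked, in the order asked, and still so for the second after the job is handed in, with the robot touching nothing.
It also fails if it takes over 37 s, if anything falls off the work surface, if the arm or the gripper's body presses on something with over 40 N, if the wrist force passes 120 N, or if a joint passes its speed limit or range.

## Working session

There is one attempt and no reset: what is moved stays moved. The work goes in short steps, Python scripts to look and compute and a shell command to move; the robot and the scene stay as the last step left them, time stands still between calls to the robot, and variables do not carry over. Pictures are saved under pics/ and viewed, and the job is handed in when it is done.

```bash
mkdir -p pics; ls
python3 - <<'E'
from bench import ctrl
import cv2
s=ctrl.read_state();print(s)
for c in ("scene","top"):
    im=ctrl.read_camera(c);cv2.imwrite(f"pics/{c}0.png",im)
    for l in ("handle","trip_button","tester","gauge_rod"):
        try: print(c,l,[(d['conf'],d['xyz']) for d in ctrl.tip_of(c,l)][:3])
        except Exception as e: print(c,l,e)
E
```

```text
pics
{'time_s': 0.0, 'joint_pos': array([-7.91005215e+01,  1.48514879e+01,  1.19058297e+00,  7.64168630e+01,
        3.82207749e-04,  8.12586127e+01]), 'joint_vel': array([ 0.00973979, -0.00995346, -0.00036827,  0.13400719,  0.00784675,
       -0.02839043]), 'joint_torque': array([ 6.44298671e-04, -5.55642378e+01,  3.44526136e+01,  1.36479919e-02,
       -1.54485870e-04, -6.20417381e-06]), 'eef_pos': array([ 0.18482927, -0.51771577,  0.23066496]), 'eef_rot': array([-99.02297769,  89.92223112, 100.61788791]), 'ft_force': array([-0.36627016,  0.62617252, -0.57008831]), 'wrist_torque': array([0.02767792, 0.02512577, 0.01779601]), 'finger_gap': 0.08559340109245941}
scene handle [(0.59, [0.6356, -0.1794, 0.13])]
scene trip_button [(0.68, [0.495, -0.1798, 0.1051])]
scene tester [(0.79, [0.6047, -0.1768, 0.0003]), (0.62, [0.6352, -0.1786, 0.128])]
scene gauge_rod it knows: handle, tester, trip_button
top handle [(0.73, [0.6368, -0.1784, 0.1261])]
top trip_button [(0.75, [0.4952, -0.1855, 0.1032])]
top tester [(0.71, [0.6027, -0.1808, -0.0004])]
top gauge_rod it knows: handle, tester, trip_button
```

View pics/scene0.png

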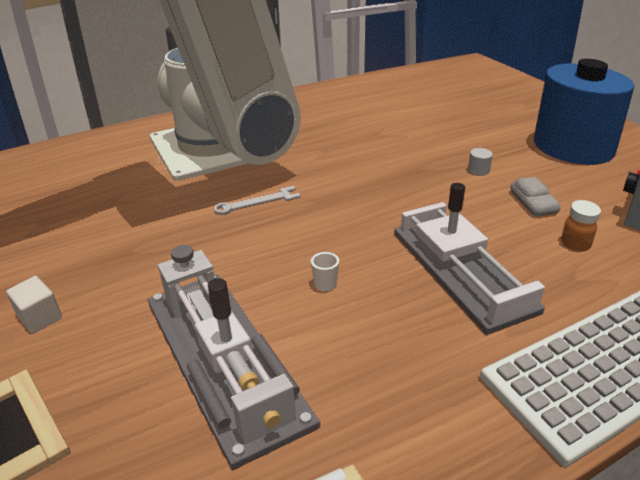

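View pics/top0.png

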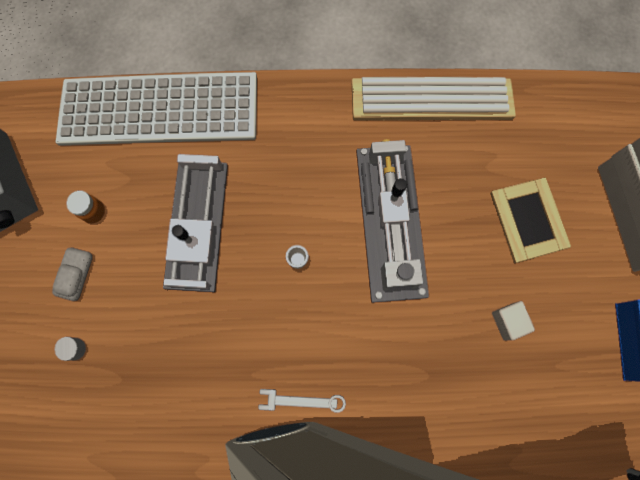

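Run:
```python
from bench import ctrl
from scipy.spatial.transform import Rotation as R
s=ctrl.read_state()
print(R.from_euler('xyz',s['eef_rot'],degrees=True).as_matrix().round(3))
```

```text
[[-0.     0.336 -0.942]
 [ 0.    -0.942 -0.336]
 [-1.    -0.    -0.   ]]
```

The scene picture shows the tester (base near pixel (230,360), knob (219,298), button (182,255)). The plain slide at (460,255) has no button. In the top picture the tester's knob is at (399,187) and the button at (405,271). Next I'll find the tester's yaw from the base outline.

```bash
cat > h.py <<'E'
from bench import ctrl
import numpy as np, cv2
def ray(c,px,z):
    k=ctrl.get_calibration(c);f=240/np.tan(np.radians(k['fov_y']/2))
    K=np.array([[f,0,k['cx']],[0,f,k['cy']],[0,0,1]])
    u=cv2.undistortPoints(np.array(px,float).reshape(-1,1,2),K,np.array(k['dist_coeffs'])).reshape(-1,2)
    R=np.array(k['R']);t=np.array(k['t']);C=-R.T@t
    d=np.c_[u,np.ones(len(u))]@R
    return C+d*((z-C[2])/d[:,2])[:,None]
E
python3 - <<'E'
from h import *
P=ray('top',[(358,150),(410,146),(427,298),(373,300)],.014);print(P.round(4),P.mean(0))
for a,b in((3,0),(2,1)):
    d=P[b]-P[a];print(np.degrees(np.arctan2(d[1],d[0])),np.linalg.norm(d))
for c in('top','scene'):
    ctrl.read_camera(c)
    for l,z in(('trip_button',.104),('handle',.1275),('tester',.014)):
        for m in ctrl.silhouettes(c,l)[:2]:
            p=m['pixels'];ys,xs=np.nonzero(p);r=cv2.minAreaRect(np.c_[xs,ys].astype(np.float32))
            print(c,l,m['conf'],p.sum(),r,xs.min(),xs.max(),ys.min(),ys.max(),ray(c,[(xs.mean(),ys.mean())],z).round(4))
im=cv2.imread('pics/top0.png')[130:310,330:450];cv2.imwrite('pics/crop.png',cv2.resize(im,None,fx=3.3,fy=3.3))
E
```

```text
[[ 0.7534 -0.1199  0.014 ]
 [ 0.761  -0.2258  0.014 ]
 [ 0.4536 -0.241   0.014 ]
 [ 0.452  -0.1382  0.014 ]] [ 0.60499965 -0.18123334  0.014     ]
3.4823864587316504 0.301895860629345
2.824818299386271 0.3076809424415996
top trip_button 0.81 234 ((405.0, 271.0), (16.0, 16.0), 90.0) 397 413 263 279 [[ 0.4926 -0.1866  0.104 ]]
top handle 0.56 1598 ((394.1012878417969, 216.31460571289062), (89.53449249267578, 29.561620712280273), 84.95755004882812) 378 409 172 261 [[ 0.5956 -0.1687  0.1275]]
top tester 0.71 8977 ((391.1463623046875, 219.81707763671875), (162.00308227539062, 58.860008239746094), 83.6598129272461) 356 429 139 302 [[ 0.6025 -0.1799  0.014 ]]
scene trip_button 0.9 486 ((184.05047607421875, 271.8348693847656), (53.54249572753906, 29.692617416381836), 73.3007583618164) 170 205 245 301 [[ 0.521  -0.1872  0.104 ]]
scene handle 0.83 3458 ((219.5944061279297, 331.1605224609375), (101.39991760253906, 48.20899200439453), 67.30620574951172) 186 250 278 378 [[ 0.6809 -0.1899  0.1275]]
scene tester 0.83 18193 ((220.77938842773438, 353.1323547363281), (229.80810546875, 98.95468139648438), 59.03623962402344) 148 319 245 467 [[ 0.6266 -0.1769  0.014 ]]
```

View pics/crop.png

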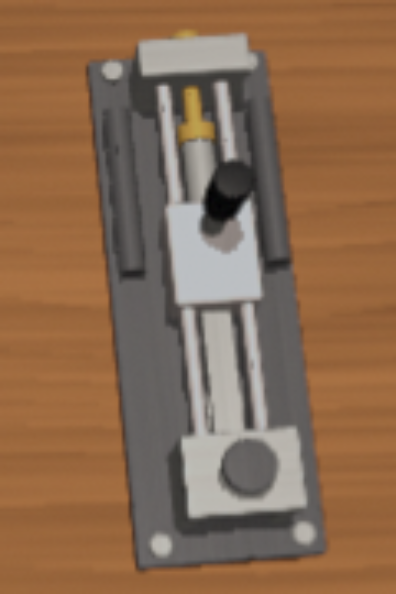

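```bash
python3 - <<'E'
from h import *
print(ray('top',[(401.5,184.5)],.15),ray('scene',[(218,285)],.15),ray('scene',[(181.5,254)],.104))
E
python3 -m creep '[{"roll":1},{"roll":1},{"roll":0.05},{"z":-0.98,"y":-0.65},{"z":-0.98,"y":-0.65}]' 0
python3 -m creep '[{"z":-0.98,"y":-0.65},{"z":-0.98,"y":-0.65},{"z":-0.98,"y":-0.65},{"z":-0.98,"y":-0.65},{"z":-0.98,"y":-0.65}]'
python3 -m creep '[{"z":-0.98,"y":-0.65},{"z":-0.98,"y":-0.65},{"z":-0.98,"y":-0.65},{"z":-0.98,"y":-0.65},{"z":-0.98,"y":-0.65}]'
python3 -m creep '[{"z":-0.98,"y":-0.65},{"z":-0.98,"y":-0.65},{},{}]'
```

```text
[[ 0.63493034 -0.18022101  0.15      ]] [[ 0.64065864 -0.17476805  0.15      ]] [[ 0.50267484 -0.18589798  0.104     ]]$[0]: bad value
$[0]: bad value
$[0]: bad value
$[0]: bad value
```

```bash
python3 -m creep '[{"x":0,"y":0,"z":0,"roll":1},{"x":0,"y":0,"z":0,"roll":1},{"x":0,"y":0,"z":0,"roll":0.05},{"x":0,"y":-0.65,"z":-0.98,"roll":0},{"x":0,"y":-0.65,"z":-0.98,"roll":0}]' 0
```

```text
time_s: 1.3
eef_pos: [0.2414, -0.4756, 0.231]
eef_rot: [-81.0, 90.0, 102.3]
ft_force: [0.6, -0.1, -0.4]
finger_gap: 0.0853
```

```bash
R='x'
python3 -m creep '[{"x":0,"y":-0.65,"z":-0.98,"roll":0},{"x":0,"y":-0.65,"z":-0.98,"roll":0},{"x":0,"y":-0.65,"z":-0.98,"roll":0},{"x":0,"y":-0.65,"z":-0.98,"roll":0},{"x":0,"y":-0.65,"z":-0.98,"roll":0}]'
python3 -m creep '[{"x":0,"y":-0.65,"z":-0.98,"roll":0},{"x":0,"y":-0.65,"z":-0.98,"roll":0},{"x":0,"y":-0.65,"z":-0.98,"roll":0},{"x":0,"y":-0.65,"z":-0.98,"roll":0},{"x":0,"y":-0.65,"z":-0.98,"roll":0}]'
python3 -m creep '[{"x":0,"y":-0.65,"z":-0.98,"roll":0},{"x":0,"y":-0.65,"z":-0.98,"roll":0},{"x":0,"y":0,"z":0,"roll":0},{"x":0,"y":0,"z":0,"roll":0}]'
python3 - <<'E'
from h import *
for c in('wrist','top'):
  im=ctrl.read_camera(c);cv2.imwrite(f'pics/{c}1.png',im)
  print([(d['conf'],d['xyz']) for d in ctrl.tip_of(c,'handle')+ctrl.tip_of(c,'trip_button')])
print(ctrl.read_state()['eef_pos'])
E
```

```text
time_s: 1.8
eef_pos: [0.3837, -0.3691, 0.2314]
eef_rot: [124.7, 90.0, -51.8]
ft_force: [0.9, -0.6, -0.8]
finger_gap: 0.0854
time_s: 2.3
eef_pos: [0.5249, -0.2634, 0.2313]
eef_rot: [136.2, 90.0, -40.3]
ft_force: [0.3, -0.2, 0.2]
finger_gap: 0.0851
time_s: 2.7
eef_pos: [0.5807, -0.2216, 0.2308]
eef_rot: [-14.3, 90.0, 169.2]
ft_force: [0.1, -0.3, -0.1]
finger_gap: 0.0856
[(0.63, [0.6344, -0.1798, 0.127]), (0.9, [0.4971, -0.1833, 0.1036])]
[(0.89, [0.639, -0.1773, 0.1283])]
[ 0.57979112 -0.22291746  0.23159456]
```

View pics/wrist1.png

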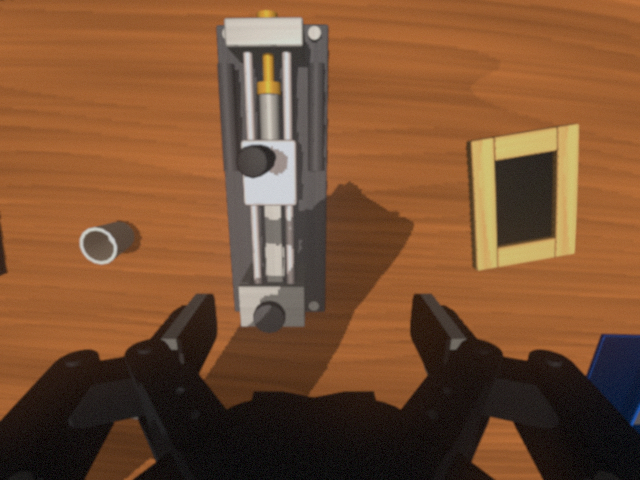

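The wrist view shows the knob at (256,160), the button at (269,317), and the base edges nearly vertical. I'll triangulate with the wrist calibration.

```bash
cat >> h.py <<'E'
from scipy.spatial.transform import Rotation as Ro
def wray(px,z):
    s=ctrl.read_state();k=ctrl.get_calibration('wrist');f=240/np.tan(np.radians(k['fov_y']/2))
    K=np.array([[f,0,k['cx']],[0,f,k['cy']],[0,0,1]])
    u=cv2.undistortPoints(np.array(px,float).reshape(-1,1,2),K,np.array(k['dist_coeffs'])).reshape(-1,2)
    T=np.eye(4);T[:3,:3]=Ro.from_euler('xyz',s['eef_rot'],degrees=True).as_matrix();T[:3,3]=s['eef_pos']
    T=T@np.array(k['T_tool_cam']);C=T[:3,3];d=np.c_[u,np.ones(len(u))]@T[:3,:3].T
    return C+d*((z-C[2])/d[:,2])[:,None]
E
python3 - <<'E'
from h import *
P=wray([(218,27),(327,26),(326,311),(236,311)],.014);print(P.round(4))
for a,b in((3,0),(2,1)):
    d=P[b]-P[a];print(np.degrees(np.arctan2(d[1],d[0])),np.linalg.norm(d))
print('knob top',wray([(252,160)],.15),'button',wray([(269,317)],.104))
T=Ro.from_euler('xyz',ctrl.read_state()['eef_rot'],degrees=True).as_matrix();print(T.round(3))
E
python3 -c "
import cv2;im=cv2.imread('pics/wrist1.png')[0:340,200:350];cv2.imwrite('pics/wc.png',cv2.resize(im,None,fx=1.75,fy=1.75))"
```

```text
[[ 0.7556 -0.1194  0.014 ]
 [ 0.7615 -0.2257  0.014 ]
 [ 0.4557 -0.245   0.014 ]
 [ 0.4492 -0.1359  0.014 ]]
3.0809425124281384 0.30681141259757827
3.614833969938802 0.30644331807325426
knob top [[ 0.63688461 -0.17889644  0.15      ]] button [[ 0.49504493 -0.18688527  0.104     ]]
[[ 0.     0.056 -0.998]
 [-0.    -0.998 -0.056]
 [-1.     0.    -0.   ]]
```

View pics/wc.png

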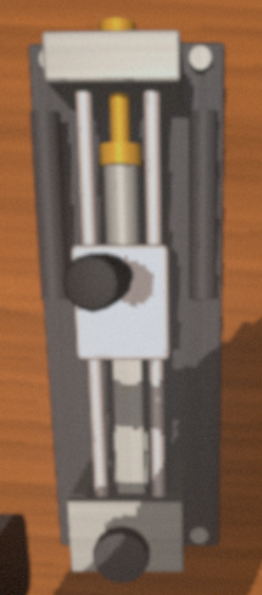

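```bash
python3 -m creep '[{"x":0,"y":-0.68,"z":-0.98,"roll":0},{"x":0,"y":-0.67,"z":-0.99,"roll":0},{"x":0.8,"y":0,"z":0,"roll":0},{"x":0.8,"y":0,"z":0,"roll":0},{"x":0.8,"y":0,"z":0,"roll":0}]'
python3 -m creep '[{"x":0.8,"y":0,"z":0,"roll":0},{"x":0.77,"y":0,"z":0,"roll":0},{"x":0,"y":0,"z":0,"roll":0},{"x":0,"y":0,"z":0,"roll":0},{"x":0,"y":0,"z":0,"roll":0}]'
python3 - <<'E'
from h import *
for c in('wrist','scene'):
  im=ctrl.read_camera(c);cv2.imwrite(f'pics/{c}2.png',im)
E
```

```text
time_s: 3.5
eef_pos: [0.637, -0.1786, 0.1586]
eef_rot: [152.8, 90.0, -23.9]
ft_force: [0.5, 0.3, 0.6]
finger_gap: 0.0856
time_s: 4.0
eef_pos: [0.6376, -0.1789, 0.1138]
eef_rot: [153.4, 89.9, -23.4]
ft_force: [0.0, -0.2, -0.2]
finger_gap: 0.0853
```

View pics/wrist2.png

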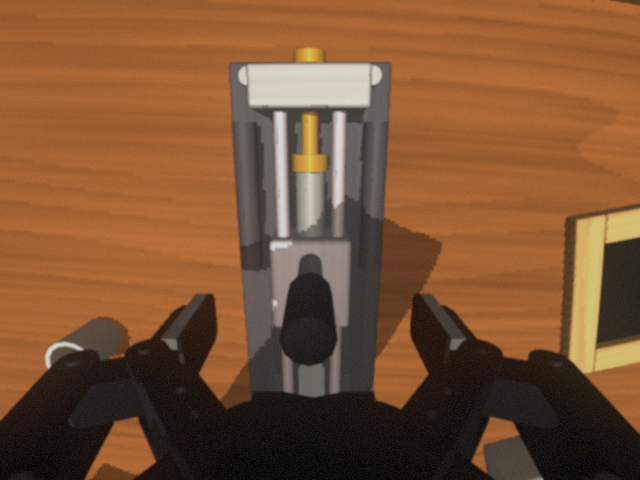

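View pics/scene2.png

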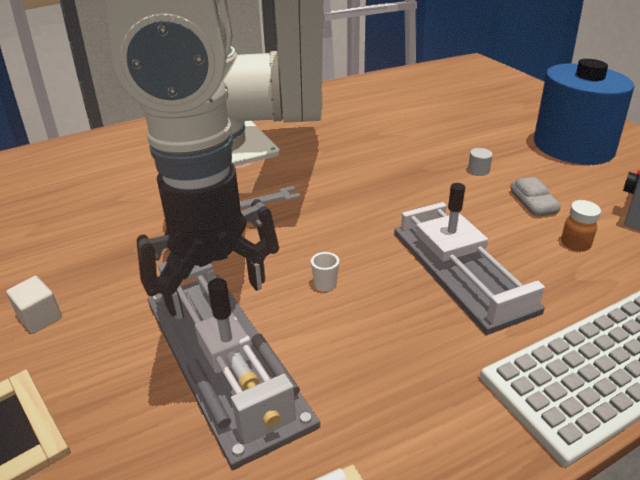

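The knob (about (308,330)) sits just left of the middle between the fingers (x≈314), which is about 2 mm off. I'll correct that and close.

```bash
python3 -m creep '[{"x":0,"y":-0.06,"z":0,"roll":0},{"x":0,"y":0,"z":0,"roll":0}]' 150
python3 -m creep '[{"x":0,"y":0,"z":0,"roll":0},{"x":0,"y":0,"z":0,"roll":0},{"x":0,"y":0,"z":0,"roll":0},{"x":0,"y":0,"z":0,"roll":0},{"x":0,"y":0,"z":0,"roll":0}]' 255
python3 -m creep '[{"x":0,"y":0,"z":0,"roll":0},{"x":0,"y":0,"z":0,"roll":0},{"x":0,"y":0,"z":0,"roll":0}]'
python3 - <<'E'
from h import *
im=ctrl.read_camera('wrist');cv2.imwrite(f'pics/wrist3.png',im)
E
```

```text
time_s: 4.3
eef_pos: [0.6371, -0.1764, 0.1128]
eef_rot: [157.7, 90.0, -19.0]
ft_force: [-1.0, 1.0, -0.5]
finger_gap: 0.0585
time_s: 4.8
eef_pos: [0.6372, -0.1769, 0.1124]
eef_rot: [127.2, 90.0, -49.6]
ft_force: [0.3, -1.9, 2.5]
finger_gap: 0.0204
time_s: 5.1
eef_pos: [0.6372, -0.1769, 0.1124]
eef_rot: [128.7, 90.0, -48.0]
ft_force: [0.1, -3.8, 3.0]
finger_gap: 0.0207
```

View pics/wrist3.png

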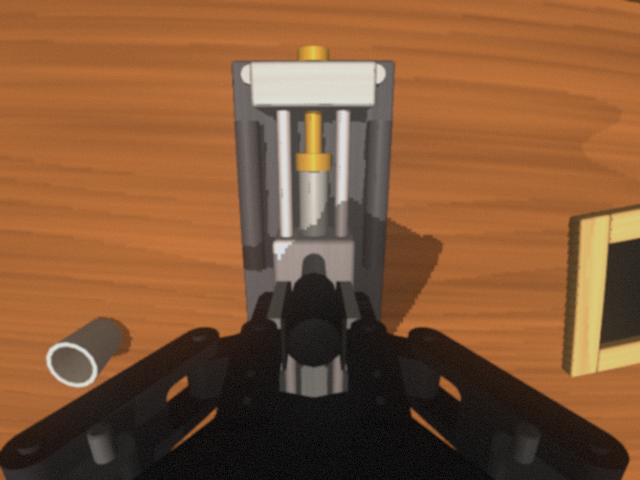

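The knob sits between the pads with a 21 mm gap and little force. Now I'll pull back along tool +z.

```bash
python3 -m creep '[{"x":0,"y":0,"z":0.3,"roll":0},{"x":0,"y":0,"z":0.3,"roll":0},{"x":0,"y":0,"z":0.3,"roll":0},{"x":0,"y":0,"z":0.3,"roll":0},{"x":0,"y":0,"z":0.3,"roll":0}]'
python3 -m creep '[{"x":0,"y":0,"z":0.3,"roll":0},{"x":0,"y":0,"z":0.2,"roll":0},{"x":0,"y":0,"z":0.1,"roll":0},{"x":0,"y":0,"z":0,"roll":0},{"x":0,"y":0,"z":0,"roll":0}]'
python3 - <<'E'
from h import *
im=ctrl.read_camera('scene');cv2.imwrite(f'pics/scene4.png',im)
im=ctrl.read_camera('wrist');cv2.imwrite(f'pics/wrist4.png',im)
s=ctrl.read_state();d=s['eef_pos']-np.array([.6372,-.1769,.1124]);print(np.linalg.norm(d),d,s['ft_force'],s['finger_gap'])
E
```

```text
time_s: 5.65
eef_pos: [0.5946, -0.1794, 0.1125]
eef_rot: [172.1, 89.7, -4.7]
ft_force: [13.3, -3.4, -2.1]
finger_gap: 0.0208
time_s: 6.15
eef_pos: [0.5762, -0.1805, 0.1125]
eef_rot: [170.1, 89.7, -6.6]
ft_force: [10.7, -3.8, -2.3]
finger_gap: 0.0208
0.06097002693374678 [-6.08622814e-02 -3.62219906e-03  8.10376025e-05] [10.94923776 -2.83982441 -1.55925484] 0.020732287763080517
```

View pics/wrist4.png

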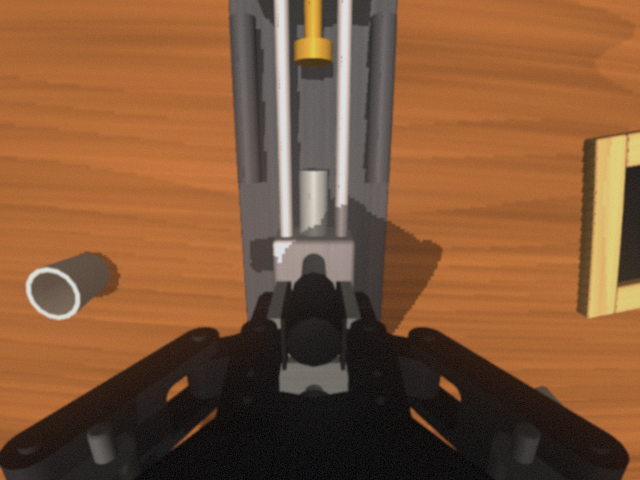

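View pics/scene4.png

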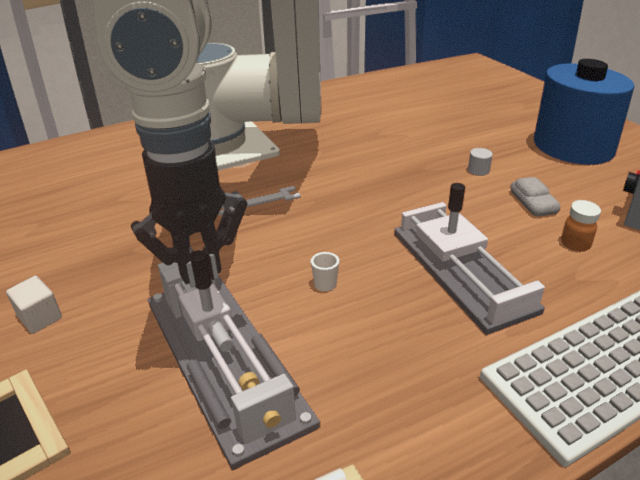

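The striker has moved 61 mm and carries about 11 N. I'll pull a few mm more, then ease forward to see whether the catch takes the load.

```bash
python3 -m creep '[{"x":0,"y":0,"z":0.1,"roll":0},{"x":0,"y":0,"z":0.05,"roll":0},{"x":0,"y":0,"z":0,"roll":0},{"x":0,"y":0,"z":0,"roll":0},{"x":0,"y":0,"z":0,"roll":0}]'
python3 -m creep '[{"x":0,"y":0,"z":-0.1,"roll":0},{"x":0,"y":0,"z":-0.1,"roll":0},{"x":0,"y":0,"z":-0.08,"roll":0},{"x":0,"y":0,"z":0,"roll":0},{"x":0,"y":0,"z":0,"roll":0}]'
python3 - <<'E'
from h import *
s=ctrl.read_state();d=s['eef_pos']-np.array([.6372,-.1769,.1124]);print(np.linalg.norm(d),d,s['ft_force'],s['finger_gap'])
E
```

```text
time_s: 6.75
eef_pos: [0.572, -0.1808, 0.1125]
eef_rot: [170.0, 89.7, -6.7]
ft_force: [11.4, -3.5, -2.4]
finger_gap: 0.0207
time_s: 7.25
eef_pos: [0.5803, -0.1803, 0.1125]
eef_rot: [169.0, 89.7, -7.8]
ft_force: [10.0, -4.2, -1.0]
finger_gap: 0.0208
0.0570364573479209 [-5.69351223e-02 -3.39744245e-03  8.18529038e-05] [10.02005592 -4.21215182 -1.02417204] 0.02076835058481726
```

```bash
python3 -m creep '[{"x":0,"y":0,"z":-0.05,"roll":0},{"x":0,"y":0,"z":-0.04,"roll":0},{"x":0,"y":0,"z":0,"roll":0},{"x":0,"y":0,"z":0,"roll":0}]'
python3 - <<'E'
from h import *
s=ctrl.read_state();d=s['eef_pos']-np.array([.6372,-.1769,.1124]);print(np.linalg.norm(d),d,s['ft_force'],s['finger_gap'])
E
```

```text
time_s: 7.65
eef_pos: [0.5822, -0.1802, 0.1124]
eef_rot: [164.7, 89.8, -12.0]
ft_force: [6.9, -4.7, 0.2]
finger_gap: 0.0208
0.05512954579220913 [-5.50327198e-02 -3.26575146e-03  3.78901174e-05] [ 6.85095052 -4.71890785  0.20022243] 0.02080756913897362
```

```bash
python3 -m creep '[{"x":0,"y":0,"z":-0.05,"roll":0},{"x":0,"y":0,"z":0,"roll":0},{"x":0,"y":0,"z":0,"roll":0}]'
python3 - <<'E'
from h import *
s=ctrl.read_state();d=s['eef_pos']-np.array([.6372,-.1769,.1124]);print(np.linalg.norm(d),d,s['ft_force'],s['finger_gap'])
E
```

```text
time_s: 7.95
eef_pos: [0.5824, -0.1802, 0.1124]
eef_rot: [121.7, 89.9, -55.1]
ft_force: [0.7, -5.1, 2.7]
finger_gap: 0.0208
0.05492232908236507 [-5.48254924e-02 -3.25995217e-03  1.79727980e-05] [ 0.67946397 -5.08370246  2.67326187] 0.020775543837175045
```

The force fell to zero at 55 mm, so the catch holds. I'll open and lift straight up.

```bash
python3 -m creep '[{"x":0,"y":0,"z":0,"roll":0},{"x":0,"y":0,"z":0,"roll":0},{"x":0,"y":0,"z":0,"roll":0},{"x":0,"y":0,"z":0,"roll":0},{"x":0,"y":0,"z":0,"roll":0}]' 0
python3 -m creep '[{"x":-0.6,"y":0,"z":0,"roll":0},{"x":-0.8,"y":0,"z":0,"roll":0},{"x":-0.8,"y":0,"z":0,"roll":0},{"x":-0.3,"y":0,"z":0,"roll":0},{"x":0,"y":0,"z":0,"roll":0}]'
python3 -m creep '[{"x":0,"y":0,"z":0,"roll":0},{"x":0,"y":0,"z":0,"roll":0},{"x":0,"y":0,"z":0,"roll":0}]' 255
python3 - <<'E'
from h import *
for c in('scene','top','wrist'):
  im=ctrl.read_camera(c);cv2.imwrite(f'pics/{c}5.png',im)
  for l in('handle','trip_button'):print(c,l,[(d['conf'],d['xyz']) for d in ctrl.tip_of(c,l)])
s=ctrl.read_state();print(s['eef_pos'],s['ft_force'])
E
```

```text
time_s: 8.45
eef_pos: [0.5821, -0.1795, 0.1121]
eef_rot: [-61.5, 90.0, 121.8]
ft_force: [-0.1, -0.6, -0.7]
finger_gap: 0.0852
time_s: 8.95
eef_pos: [0.5827, -0.1799, 0.1882]
eef_rot: [153.0, 89.9, -23.8]
ft_force: [-0.2, 0.1, -0.2]
finger_gap: 0.0857
time_s: 9.25
eef_pos: [0.5818, -0.1795, 0.1861]
eef_rot: [-29.1, 89.9, 154.1]
ft_force: [0.9, -0.2, 0.1]
finger_gap: 0.044
scene handle [(0.83, [0.5825, -0.1799, 0.1277])]
scene trip_button [(0.81, [0.4924, -0.1824, 0.1059])]
top handle []
top trip_button []
wrist handle []
wrist trip_button []
[ 0.5821835  -0.17970663  0.18719336] [-0.39051515  0.82538847 -0.5170671 ]
```

View pics/wrist5.png

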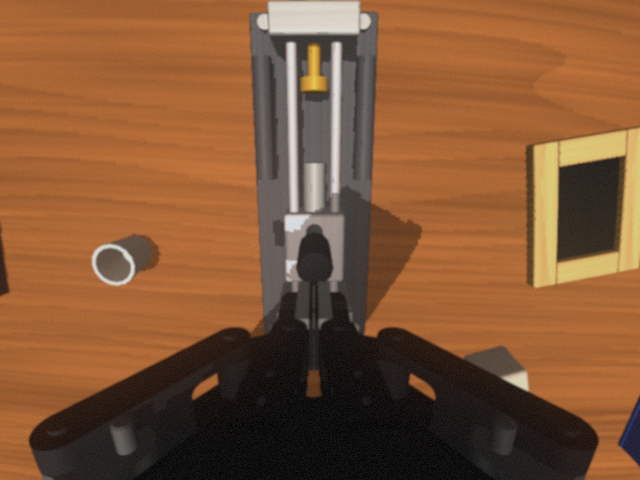

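View pics/scene5.png

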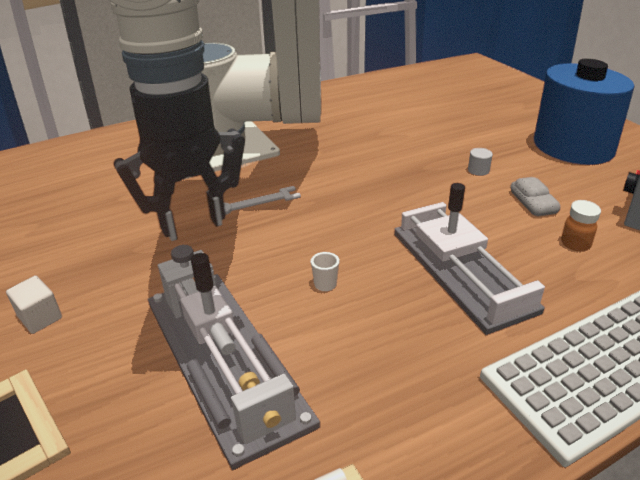

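The striker stays held (knob at (202,272), rod head clear of it). I'll move the closed fingers over the button, which should be 88 mm back, and come down to just above it.

```bash
python3 -m creep '[{"x":0,"y":0,"z":0.8,"roll":0},{"x":0,"y":0,"z":0.8,"roll":0},{"x":0,"y":0,"z":0.8,"roll":0},{"x":0,"y":0,"z":0.53,"roll":0},{"x":0,"y":0,"z":0,"roll":0}]'
python3 -m creep '[{"x":0.7,"y":0,"z":0,"roll":0},{"x":0.7,"y":0,"z":0,"roll":0},{"x":0.6,"y":0,"z":0,"roll":0},{"x":0.3,"y":0,"z":0,"roll":0},{"x":0,"y":0,"z":0,"roll":0}]'
python3 - <<'E'
from h import *
for c in('scene','wrist'):
  im=ctrl.read_camera(c);cv2.imwrite(f'pics/{c}6.png',im)
im=cv2.imread('pics/scene6.png')[170:420,80:340];cv2.imwrite('pics/s6c.png',cv2.resize(im,None,fx=2.3,fy=2.3))
s=ctrl.read_state();print(s['eef_pos'],s['ft_force'])
E
```

```text
time_s: 10.2
eef_pos: [0.493, -0.1846, 0.1877]
eef_rot: [115.5, 90.0, -61.3]
ft_force: [0.1, 0.4, -0.3]
finger_gap: -0.0
time_s: 10.7
eef_pos: [0.4944, -0.1844, 0.1172]
eef_rot: [-36.2, 89.9, 147.1]
ft_force: [-0.2, 0.4, 0.6]
finger_gap: -0.0003
[ 0.49497769 -0.18481654  0.11871945] [ 0.43950626 -0.11513978  0.10302533]
```

View pics/s6c.png

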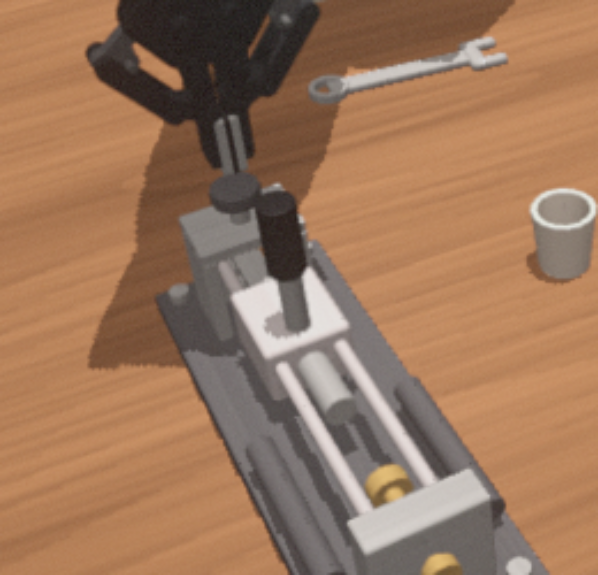

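The fingertips are over the button, 14 mm above its face. Pressing now.

```bash
python3 -m creep '[{"x":0.3,"y":0,"z":0,"roll":0},{"x":0.2,"y":0,"z":0,"roll":0},{"x":0.2,"y":0,"z":0,"roll":0},{"x":0.14,"y":0,"z":0,"roll":0},{"x":0,"y":0,"z":0,"roll":0}]'
python3 - <<'E'
from h import *
im=ctrl.read_camera('scene');cv2.imwrite('pics/s7c.png',cv2.resize(im[170:460,80:340],None,fx=2,fy=2))
s=ctrl.read_state();print(s['eef_pos'],s['ft_force'])
E
```

```text
time_s: 11.3
eef_pos: [0.4946, -0.1848, 0.0929]
eef_rot: [151.6, 90.0, -25.1]
ft_force: [-0.3, -0.3, 4.8]
finger_gap: -0.0002
[ 0.4945962  -0.18479134  0.09315301] [-0.2559685  -0.15873716  5.04048366]
```

View pics/s7c.png

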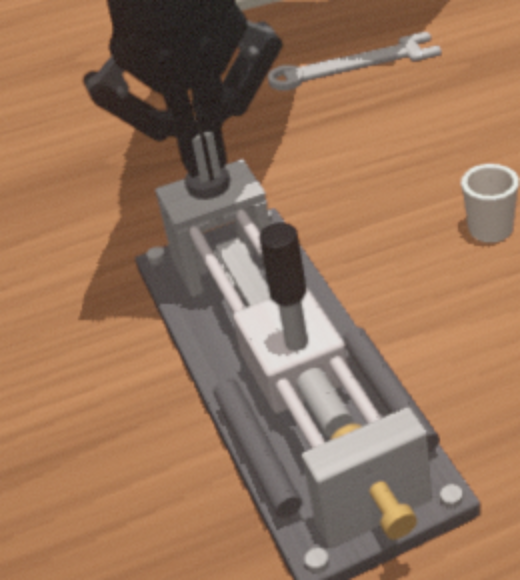

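The shot fired and the rod now sticks out of the gauge block. Withdrawing.

```bash
python3 -m creep '[{"x":-0.4,"y":0,"z":0,"roll":0},{"x":-0.8,"y":0,"z":0,"roll":0},{"x":-0.9,"y":0,"z":0,"roll":0},{"x":-0.9,"y":0,"z":0,"roll":0},{"x":-0.9,"y":0,"z":0,"roll":0}]'
python3 -m creep '[{"x":-0.5,"y":0,"z":0,"roll":0},{"x":0,"y":0,"z":0,"roll":0},{"x":0,"y":0,"z":0,"roll":0},{"x":0,"y":0,"z":0,"roll":0},{"x":0,"y":0,"z":0,"roll":0}]'
python3 - <<'E'
from h import *
im=ctrl.read_camera('scene');cv2.imwrite('pics/s8c.png',cv2.resize(im[170:460,80:340],None,fx=2,fy=2))
print([(d['conf'],d['xyz']) for d in ctrl.tip_of('scene','handle')+ctrl.tip_of('scene','trip_button')])
s=ctrl.read_state();print(s['eef_pos'],s['ft_force'],s['time_s'])
E
```

```text
time_s: 11.85
eef_pos: [0.494, -0.1844, 0.2118]
eef_rot: [-33.7, 90.0, 149.5]
ft_force: [0.6, -0.7, -0.4]
finger_gap: 0.0001
time_s: 12.35
eef_pos: [0.494, -0.1844, 0.224]
eef_rot: [-33.3, 89.9, 150.0]
ft_force: [0.2, 0.6, -0.0]
finger_gap: 0.0001
[(0.71, [0.6429, -0.1744, 0.1301]), (0.94, [0.4918, -0.1813, 0.1037])]
[ 0.49422819 -0.18457073  0.22438473] [0.22914816 0.30566829 0.30069474] 12.5
```

View pics/s8c.png

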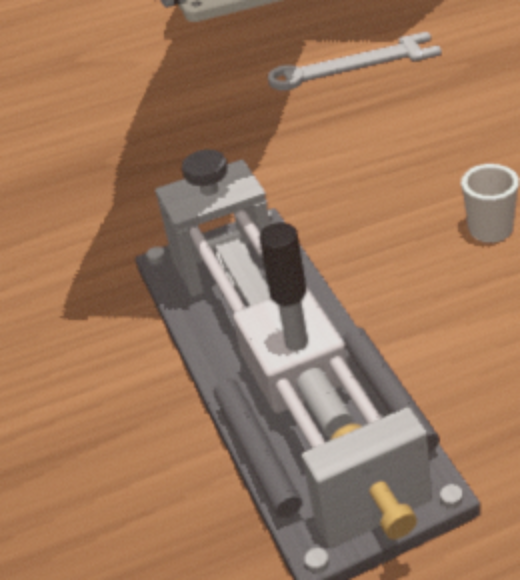

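The button has sprung back up, the rod is out, the knob has gone past its rest position, and the hand is clear. I'm handing the job in.

```bash
python3 -c "
from bench import ctrl
print(ctrl.job_done())"
```

```text
the job is handed in; nothing more can be done
None
```

The gauge shot is done and handed in at 12.5 s, well inside the 37 s limit.

- **Drawing the striker:** I gripped the black knob and pulled it back about 65 mm. I then eased it forward until the pull force fell from 11 N to about 0 at 55 mm, which meant the catch was holding. After I let go and lifted away, the camera still showed the striker drawn back, with the knob 55 mm behind its rest position.
- **The shot:** I pressed the trip button down about 11 mm with the closed fingers and the striker flew forward. I then lifted the hand to 0.22 m.
- **Last checks:**
  - The brass rod sticks well out of the gauge block. I judged this by eye from the picture and did not measure how far.
  - The knob is about 6 mm ahead of its starting position, as expected after a shot.
  - The button is back up at its 104 mm height.
  - The wrist force is about zero, so the robot is touching nothing.

No check failed. The position estimates from the different views differed by a few mm, which did not matter here. My first four move commands were refused because rows must list all four values. Nothing moved, and I retyped them.

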